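# Tighten the two concentric knobs of a centrifuge rotor

## Task

The rotor lid in the open centrifuge has been put on but both of its hand knobs are still loose. Before the run, turn the small red tie-down knob clockwise until it is snug, and turn the big blue lid knob around its foot clockwise until it is snug too: firm by feel, never forced, and without turning the other knob along with the one you hold. Leave both tight and let go, and leave the things on the bench where they stand.

Things in the scene. Friction and masses are not known exactly. Their poses are not given: they have to be found in the camera images.
- centrifuge: White bench centrifuge, 250 mm wide, 350 mm deep, deck 165 mm above the table. Origin at table height on the vertical rotor axis, the centre of the round chamber (206 mm wide). Its x axis points to the back, where the open cover stands: hinged 145 mm behind the rotor axis, leaning away from it, up to 390 mm above the table. Its front is 200 mm before the axis. Fixed.
- rotor: Dark rotor, 172 mm across, closed with an aluminium lid; held by the spindle brake, it does not turn. Origin on the rotor axis at the rotor's foot, 72 mm above the table; the flat lid top, on which the lid knob sits, is 80 mm above the origin. The hidden thread ends on which both knobs come tight belong to this body.
- lid_knob: Big outer hand knob that locks the lid: blue, round, ribbed, 58 mm across and 25 mm high, with a white index stroke on top along its x axis. Origin on the rotor axis at its underside, which lies on the rotor lid. It turns about the vertical rotor axis, independent of the red knob; clockwise seen from above tightens. How it feels: see lid_top.
- lid_top (a point): Point on the axis on the blue knob's top face. The blue knob turns at a steady drag of 0.10 N m until, after 0.2 to 1.2 rad (not visible), the lid seal resists by a further 2.0 N m per rad. Snug is 0.15 to 0.2 N m above the drag (judge the rise over free turning); 0.43 N m above the drag is forced. Let go, it springs back by up to 0.1 rad and its drag keeps it tight.
- tie_knob: Small inner hand knob that ties the rotor to the drive: red, round, ribbed, 28 mm across and 26 mm high, standing concentric on the blue knob, with a white index stroke on top along its x axis. Origin on the rotor axis at its underside, 25 mm above the blue knob's. It turns about the vertical axis on its own; clockwise seen from above tightens. How it feels: see tie_top.
- tie_top (a point): Point on the axis on the red knob's top face. The red knob turns at a steady drag of 0.06 N m until, after 0.2 to 1.2 rad (not visible), its thread comes home and resists by a further 1.2 N m per rad. Snug is 0.10 to 0.15 N m above the drag (judge the rise over free turning); 0.28 N m above the drag is forced. Let go, it springs back by up to 0.1 rad and its drag keeps it tight.
- dropper_a: White dropper bottle with a white cap, 27 mm across, 72 mm high, standing before the centrifuge's panel. Origin under its foot. Leave it standing.
- dropper_b: White dropper bottle with a blue cap, 27 mm across, 72 mm high, standing before the centrifuge's panel. Origin under its foot. Leave it standing.
- rotor_key: Steel T-shaped rotor key, 120 mm long, lying on the table before the centrifuge. Origin under its shaft. Not needed.
- tube_rack: Blue rack of microtubes, 90 x 210 x 58 mm. Origin under its centre. Leave it.
- reagent: Clear reagent bottle, 60 mm across, 150 mm high. Origin under its foot. Leave it.
- kit_box: White and green test kit carton, 90 x 140 x 110 mm. Origin under its centre. Leave it.
- tip_box: Grey pipette tip box, 85 x 120 x 75 mm. Origin under its centre. Leave it.
- beaker: Glass beaker, 70 mm across, 90 mm high. Origin under its foot. Leave it.

How it is judged:
At the end, for the whole second after the job is handed in: Both knobs are tight on the rotor: each bears on its thread end with more than 2.5 N, which takes a tightening of at least about 0.05 N m above the drag on the blue knob and 0.03 N m on the red one. Both are at rest and let go (contact force between rotor and lid_knob above 2.5 N and contact force between rotor and tie_knob above 2.5 N and angular speed of each of lid_knob, tie_knob below 0.1 rad/s); the robot touches nothing.
It fails at once if the blue lid knob is forced (over about 0.43 N m above its drag: its thread end bears more than 22 N) (contact force between rotor and lid_knob above 22 N).
It fails at once if the red tie-down knob is forced (over about 0.28 N m above its drag: its thread end bears more than 24 N) (contact force between rotor and tie_knob above 24 N).
It fails at once if the blue knob turns while the fingers are on the red one (contact force between the fingers and tie_knob above 1 N and angular speed of lid_knob above 0.05 rad/s).
It fails at once if the red knob turns while the fingers are on the blue one (contact force between the fingers and lid_knob above 1 N and angular speed of tie_knob above 0.05 rad/s).
It fails at once if a thing on the bench is pushed more than 30 mm or knocked over (distance of any of dropper_a, dropper_b, rotor_key, tube_rack, reagent, kit_box, tip_box, beaker from where it was at the start of the episode above 0.03 m or angle between any of dropper_a, dropper_b, reagent, beaker's own z axis and vertical above 0.5 rad).
It also fails if it takes over 67 s, if anything falls off the work surface, if the arm or the gripper's body presses on something with over 40 N, if the wrist force passes 120 N, or if a joint passes its speed limit or range.

## Robot

A 6-joint arm with a two-finger parallel gripper is mounted at the origin on the work surface. World frame = base frame: x ahead of the robot, y to its left, z up, the work surface at z = 0. Lengths are in m, angles in rad, forces in N, time in s.
With the tool pointing down it reaches from about 0.375 to 0.975 m from the base axis. Payload 3.8 kg.
Tool frame: the origin (TCP) lies midway between the tips of the shut fingers; the grasp point (between the pads) lies 19 mm behind it; z points along the fingers, y is the line along which they close (so a half turn about z gives the same grasp; the last joint's range is limited). The gripper opens to 85 mm and grips with 20 to 120 N. Pads are 22 mm wide; open, the fingers measure 114 mm over their backs; the gripper's body (76 mm by 85 mm) begins 54 mm behind the grasp point. The pads swing forward as they close: fully open they stand 13 mm farther back than shut.
Start: joints at [1.247, 0.264, 1.604, -0, 1.274, -0.037], TCP at [0.191, 0.647, 0.231] pointing down, gripper open.
Joint ranges: [-2.63, 2.63], [-0.94, 2.18], [0.31, 2.57], [-1.31, 4.45], [0, 2.66], [-2.55, 2.55]. Speed limits (rad/s): [2.57, 2.57, 3.14, 3.14, 3.14, 3.14].

## Interface

Orientations are given as a rotation vector (axis times angle).
In Python, from workcell import status, read_camera, workorder, masks_of gives the robot as it stands.
- The arm moves only by the tool drive_tool, never from a script. Its argument "rows" is a list of rows, each a list of 7 numbers: the turn, a rotation vector about the tool's x, y, z in degrees, then the shift along the tool's x, y, z in m, then the opening, from 0 (shut) to 1 (fully open). In form: [[ax, ay, az, tx, ty, tz, claw], ...]. A call has 1 to 8 rows; each row shifts and turns the commanded pose from where the row before left it, along the tool's axes as they then stand; what a row does not reach is not made up. A row lasts 1/12 s, in which the tool goes at most 41.7 mm and 7.16 degrees, less where a joint would pass 70% of its speed; a pose out of reach is approached as far as the arm can. A call is refused whole if a number of a shift passes 0.0417 or a number of a turn 7.16, either way. A call with a gripper value outside its range is refused whole. The fingers move at their own pace and stop on an object; "force" is the grip in N (left out, the last holds). Time passes only in rows, so rows that do not move let the fingers close. It gives the time, the measured TCP pose, the force, the opening and the grip force at its end, in the units of the state.
- status.read_state(): the state, without advancing time (a new reading comes with each control period).
- read_camera(name): name is "scene" or "top"; returns a dict with "color" (480x640x3 uint8, red, green, blue), "intrinsics" (3x3 intrinsics, pixels), "D" ([k1, k2, p1, p2, k3] as OpenCV has them; the pictures are not rectified), "world_from_camera" (4x4, takes a point from camera to world coordinates). Camera axes: x right, y up, looking along -z (the intrinsics and any distortion apply to the point x, -y, -z); pixel columns grow to the right and rows downward; lengths in m; the calibration is good to about 2 mm. A picture is of the moment at which its call begins. There is no depth.
- workorder.finish_job(): hands the job in; it is judged then, once.
Trained networks look in a picture, given as the dict that the camera call returned (one of the last four; its "shot" number tells which), for a name from the list of things; names that differ only in an ending like _2 or _b are one class to them, and where a whole thing is asked for, a point or a joint stands for the part that bears it (a point fixed in the world has none). Each returns a list of dicts, best first, with "score" (0 to 1); they miss things now and then, are a little off and sometimes report something else, mostly with a low value. They report only what shows in the picture. A call takes as long as a camera call.
- masks_of(picture, name): "mask" (480x640 bool, what is visible of it) and "bbox" ([left, top, right, bottom] in pixels, round what is visible of it).
The state is a dict: "time": time; "q": joint angles; "joint_vel": joint speeds; "joint_torque": joint torques, N m; "tool_pos": TCP position; "tcp_rot": TCP orientation; "wrist_force": force on the tool from outside, world axes, zero at the start; "torque": the same for the moment, N m; "width": opening from 0.0 (shut) to 1.0 (fully open); "grip_force": force on a finger pad.
Only numpy, scipy, OpenCV 4.12 (cv2) and the standard library are available. Lean on these libraries where they do the work, as an engineer would, in place of code of your own. Each camera call takes 0.05 s, during which the arm holds its last target. There are 200 camera calls.

## Working session

There is one attempt and no reset: what is moved stays moved. The work goes in short steps, Python scripts to look and compute and a tool call to move; the robot and the scene stay as the last step left them, time stands still between calls to the robot, and variables do not carry over. Pictures are saved under pics/ and viewed, at most 10 in all, crops included, and the job is handed in when it is done.

Besides the shell and the picture viewer there is one more tool, called after "Request:" as name(argument=value, ...), one argument or row to a line, values as JSON. drive_tool: Moves the arm, as the interface text tells. Its arguments: {"type":"object","properties":{"rows":{"type":"array"},"force":{"type":"number"}},"required":["rows"]}

```bash
mkdir -p pics; cat > h.py <<'E'
import numpy as np, cv2
from scipy.spatial.transform import Rotation as R
from workcell import status, read_camera, workorder, masks_of
def ray(p,uv):
    K=np.array(p["intrinsics"]);D=np.array(p["D"],float);T=np.array(p["world_from_camera"])
    n=cv2.undistortPoints(np.array([[uv]],float),K,D)[0,0]
    d=T[:3,:3]@np.array([n[0],-n[1],-1.]);return T[:3,3],d
def atz(p,uv,z):
    o,d=ray(p,uv);return o+d*(z-o[2])/d[2]
def tri(a,b):
    A=np.zeros((3,3));v=np.zeros(3)
    for o,d in (a,b):
        d=d/np.linalg.norm(d);P=np.eye(3)-np.outer(d,d);A+=P;v+=P@o
    return np.linalg.solve(A,v)
E
python3 - <<'E'
from h import *
s=status.read_state()
for k,v in s.items(): print(k,np.round(v,3))
for n in("scene","top"):
    p=read_camera(n);cv2.imwrite(f"pics/{n}0.png",p["color"][:,:,::-1])
    print(n,np.round(p["world_from_camera"],3).tolist(),np.round(p["intrinsics"],1).tolist())
    for t in("tie_knob","lid_knob","rotor","centrifuge"):
        for m in masks_of(p,t)[:2]:
            ys,xs=np.nonzero(m["mask"]);print(t,m["score"],m["bbox"],xs.mean(),ys.mean(),len(xs), np.round(atz(p,(xs.mean(),ys.mean()),{"tie_knob":.195,"lid_knob":.175}.get(t,.152)),4))
E
```

```text
time 0.0
q [ 1.247  0.265  1.605  0.     1.274 -0.037]
joint_vel [ 0.    -0.     0.002  0.002 -0.001  0.001]
joint_torque [ 3.0000e-03 -5.1511e+01 -3.6732e+01  0.0000e+00  1.3000e-02  0.0000e+00]
tool_pos [0.191 0.647 0.23 ]
tcp_rot [-4.490e-01 -3.109e+00  3.000e-03]
wrist_force [-0.359  1.019 -0.032]
torque [-0.011 -0.015 -0.016]
grip_force 0.0
width 0.999
scene [[0.189, -0.655, 0.732, 1.443], [0.982, 0.127, -0.14, -0.179], [-0.001, 0.745, 0.667, 0.923], [0.0, 0.0, 0.0, 1.0]] [[468.8, 0.0, 306.6], [0.0, 468.8, 238.1], [0.0, 0.0, 1.0]]
tie_knob 0.61 [322.1, 207.6, 331.9, 218.1] 325.3 211.33846153846153 130 [0.5555 0.039  0.195 ]
tie_knob 0.15 [424.3, 176.1, 481.7, 232.3] 445.6615487316422 203.27903871829105 1498 [0.581  0.3496 0.195 ]
lid_knob 0.82 [311.9, 213.6, 339.4, 234.2] 324.8045325779037 223.04249291784703 353 [0.5763 0.0337 0.175 ]
rotor 0.78 [294.9, 207.3, 355.5, 246.5] 324.87073490813646 229.33923884514437 1524 [0.5738 0.035  0.152 ]
rotor 0.65 [214.2, 269.3, 239.0, 280.3] 227.10344827586206 272.7931034482759 87 [ 0.6796 -0.2172  0.152 ]
centrifuge 0.55 [238.1, 106.0, 445.1, 313.9] 342.61194744401297 222.81908612160223 18799 [0.5574 0.0851 0.152 ]
centrifuge 0.27 [229.9, 286.5, 242.9, 312.9] 234.14018691588785 300.9299065420561 214 [ 0.7669 -0.2078  0.152 ]
top [[-0.102, 0.974, -0.2, 0.238], [-0.995, -0.102, 0.014, -0.02], [-0.007, 0.2, 0.98, 1.72], [0.0, 0.0, 0.0, 1.0]] [[578.5, 0.0, 313.8], [0.0, 578.5, 235.6], [0.0, 0.0, 1.0]]
tie_knob 0.48 [273.8, 231.8, 289.2, 249.5] 282.196261682243 237.74766355140187 107 [0.5516 0.0438 0.195 ]
lid_knob 0.91 [272.5, 231.4, 301.4, 249.9] 283.63556851311955 241.88338192419826 343 [0.5439 0.0417 0.175 ]
rotor 0.83 [254.7, 216.2, 314.8, 273.5] 284.00543251149185 243.27162557459255 2393 [0.5445 0.042  0.152 ]
centrifuge 0.89 [172.9, 179.7, 367.1, 300.7] 266.52850219247637 243.74367259019925 12999 [0.5482 0.0902 0.152 ]
```

```bash
python3 - <<'E'
import cv2,numpy as np
a=cv2.imread("pics/scene0.png");b=cv2.imread("pics/top0.png")
cv2.imwrite("pics/a.png",a)
t=cv2.resize(b[120:370,140:440],None,fx=2.4,fy=2.4,interpolation=cv2.INTER_CUBIC)
cv2.imwrite("pics/b.png",t)
c=cv2.resize(a[190:260,280:370],None,fx=8,fy=8,interpolation=cv2.INTER_CUBIC)
cv2.imwrite("pics/c.png",c)
E
```

```text
(no output)
```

View pics/a.png

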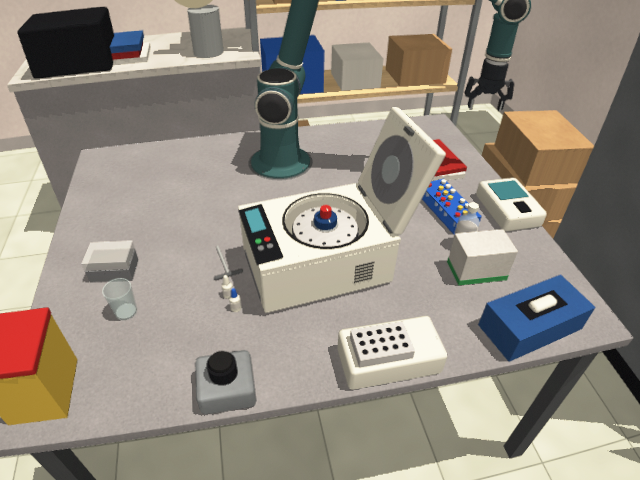

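View pics/b.png

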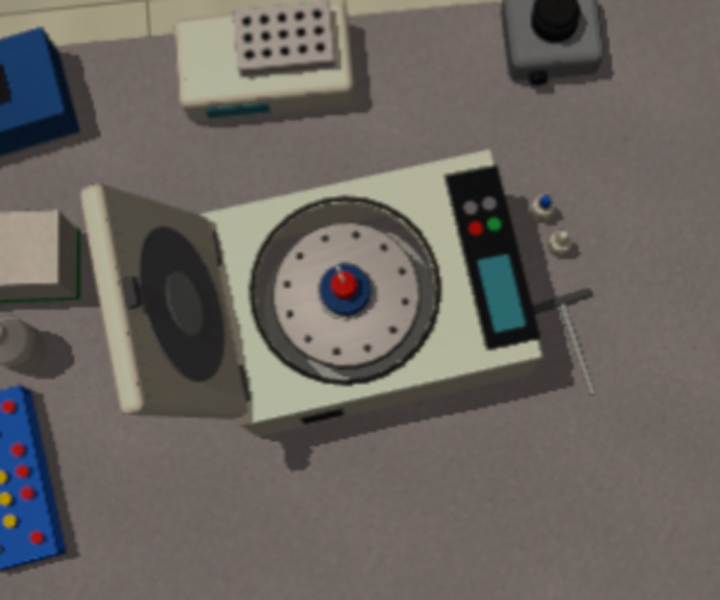

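View pics/c.png

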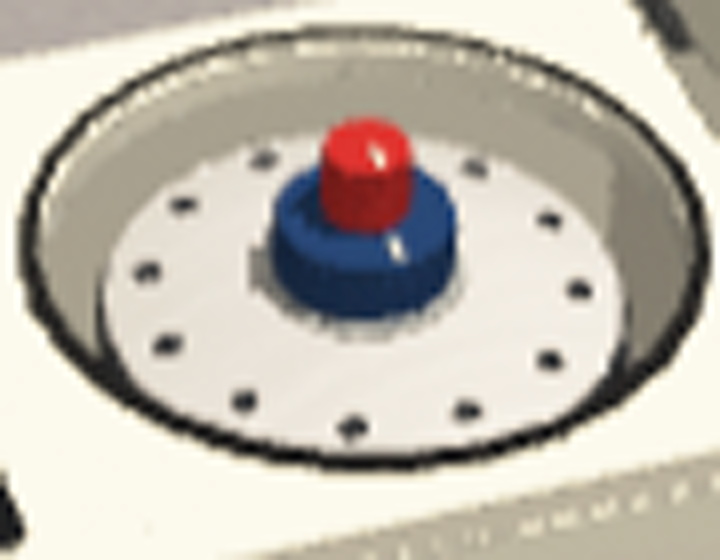

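The overview shows the centrifuge with its panel to the robot's right (−y) and the open cover on the +y side. Red sits on blue at about (325,215), both unobstructed, with droppers at (230,290). Next I'll fit the axis by model projection.

```bash
cat >> h.py <<'E'
def project(p,X):
    T=np.linalg.inv(np.array(p["world_from_camera"]));c=X@T[:3,:3].T+T[:3,3]
    c=c*[1,-1,-1]
    return cv2.projectPoints(c,np.zeros(3),np.zeros(3),np.array(p["intrinsics"]),np.array(p["D"],float))[0][:,0]
def cyl(x,y,r,z0,z1):
    t=np.linspace(0,2*np.pi,60);return np.vstack([np.c_[x+r*np.cos(t),y+r*np.sin(t),0*t+z] for z in(z0,z1)])
def knobmask(p,uv,which,h=30):
    u,v=map(int,uv);hsv=cv2.cvtColor(p["color"],cv2.COLOR_RGB2HSV);H,S,V=[hsv[:,:,i].astype(int) for i in range(3)]
    m=((H<8)|(H>172))&(S>140) if which=="red" else (H>95)&(H<130)&(S>110)
    o=np.zeros_like(m);o[v-h:v+h,u-h:u+h]=m[v-h:v+h,u-h:u+h];return o
def sil(p,P):
    m=np.zeros((480*8,640*8),np.uint8);cv2.fillConvexPoly(m,cv2.convexHull(np.round((project(p,P)+.5)*8).astype(np.int32)),1)
    return cv2.resize(m.astype(np.float32),(640,480),interpolation=cv2.INTER_AREA)
E
python3 - <<'E'
from h import *
from scipy.optimize import minimize
for n,uv in(("scene",(325,218)),("top",(283,241))):
    p=read_camera(n)
    both=knobmask(p,uv,"red")|knobmask(p,uv,"blue")
    both=cv2.morphologyEx(both.astype(np.uint8),cv2.MORPH_CLOSE,np.ones((3,3)))
    red=cv2.morphologyEx(knobmask(p,uv,"red").astype(np.uint8),cv2.MORPH_CLOSE,np.ones((3,3)))
    for nm,m,f in(("red",red,lambda q:sil(p,cyl(*q,.014,.177,.203))),
                  ("union",both,lambda q:np.maximum(sil(p,cyl(*q,.014,.177,.203)),sil(p,cyl(*q,.029,.152,.177))))):
        r=minimize(lambda q:((f(q)-m)**2).sum(),[.551,.043],method="Nelder-Mead",options=dict(initial_simplex=[[.551,.043],[.56,.043],[.551,.052]],xatol=1e-4))
        ys,xs=np.nonzero(m);print(n,nm,len(xs),f(r.x).sum(),r.fun,np.round(r.x,4))
E
```

```text
scene red 133 154.51562 14.233154296875 [0.5495 0.0401]
scene union 418 481.71875 51.451171875 [0.5475 0.0411]
top red 91 105.625 10.2373046875 [0.5516 0.0421]
top union 324 386.28125 50.23046875 [0.5511 0.0422]
```

Request:
drive_tool(
  rows=[
    [0,0,0,0,0,-0.037,1],
    [0,0,0,0,0,-0.037,1],
    [0,0,0,0,0,-0.037,1],
    [0,0,0,0,0,-0.037,1],
    [0,0,0,0,0,-0.037,1],
    [0,0,0,0,0,-0.037,1],
    [0,0,0,-0.0286,-0.0266,0,1],
    [0,0,0,-0.0286,-0.0266,0,1],
  ],
  force=20,
)

```text
time: 1.27
tool_pos: [0.2307, 0.5819, 0.4572]
tcp_rot: [0.444, 3.108, 0.011]
wrist_force: [0.7, -0.1, -0.8]
width: 1.001
grip_force: 0.0
```

Request:
drive_tool(
  rows=[
    [0,0,0,-0.0286,-0.0266,0,1],
    [0,0,0,-0.0286,-0.0266,0,1],
    [0,0,0,-0.0286,-0.0266,0,1],
    [0,0,0,-0.0286,-0.0266,0,1],
    [0,0,0,-0.0286,-0.0266,0,1],
    [0,0,0,-0.0286,-0.0266,0,1],
    [0,0,0,-0.0286,-0.0266,0,1],
    [0,0,0,-0.0286,-0.0266,0,1],
  ],
)

```text
time: 1.93
tool_pos: [0.3904, 0.3096, 0.4537]
tcp_rot: [0.448, 3.109, 0.001]
wrist_force: [0.3, 0.3, -0.1]
width: 1.0
grip_force: 0.0
```

Request:
drive_tool(
  rows=[
    [0,0,0,-0.0286,-0.0266,0,1],
    [0,0,0,-0.0286,-0.0266,0,1],
    [0,0,0,-0.0286,-0.0266,0,1],
    [0,0,0,-0.0286,-0.0266,0,1],
    [0,0,0,-0.0286,-0.0266,0,1],
    [0,0,0,-0.0286,-0.0266,0,1],
    [0,0,0,-0.0286,-0.0266,0,1],
    [0,0,0,-0.0286,-0.0266,0,1],
  ],
)

```text
time: 2.6
tool_pos: [0.5498, 0.0406, 0.4537]
tcp_rot: [0.449, 3.108, 0.0]
wrist_force: [0.4, 0.5, -0.3]
width: 1.0
grip_force: 0.0
```

Request:
drive_tool(
  rows=[
    [0,0,0,0,0,0,1],
    [0,0,0,0,0,0,1],
    [0,0,0,0,0,0,1],
  ],
)

```text
time: 2.85
tool_pos: [0.5491, 0.0427, 0.4532]
tcp_rot: [-0.45, -3.109, -0.001]
wrist_force: [-0.1, 0.7, 0.6]
width: 0.998
grip_force: 0.0
```

Request:
drive_tool(
  rows=[
    [0,0,0,-0.0013,-0.0009,0.036,1],
    [0,0,0,0,0,0.038,1],
    [0,0,0,0,0,0.038,1],
    [0,0,0,0,0,0.038,1],
    [0,0,0,0,0,0.038,1],
    [0,0,0,0,0,0.038,1],
    [0,0,0,0,0,0.03,1],
    [0,0,0,0,0,0.011,1],
  ],
)

```text
time: 3.52
tool_pos: [0.546, 0.0431, 0.1811]
tcp_rot: [-0.444, -3.102, 0.002]
wrist_force: [-1.2, 0.7, -0.2]
width: 1.0
grip_force: 0.0
```

Request:
drive_tool(
  rows=[
    [0,0,0,0,0,0.001,1],
    [0,0,0,0,0,0,0.5],
    [0,0,0,0,0,0,0.5],
    [0,0,0,0,0,0,0.5],
    [0,0,0,0,0,0,0.5],
  ],
)

```text
time: 3.93
tool_pos: [0.552, 0.0415, 0.188]
tcp_rot: [0.448, 3.105, 0.001]
wrist_force: [-0.1, 1.1, 0.1]
width: 0.498
grip_force: 0.0
```

```bash
python3 - <<'E'
from h import *
p=read_camera("scene");c=p["color"][150:260,250:390,::-1];cv2.imwrite("pics/d.png",cv2.resize(c,None,fx=5,fy=5,interpolation=cv2.INTER_CUBIC))
s=status.read_state()
for k in("q","tool_pos","wrist_force","torque","width"): print(k,np.round(s[k],4))
E
```

```text
q [ 0.0298  0.0643  1.9177  0.      1.156  -1.2542]
tool_pos [0.5516 0.0414 0.1875]
wrist_force [ 0.7445  0.0675 -0.1353]
torque [ 0.0097 -0.0178  0.0132]
width 0.4971
```

View pics/d.png

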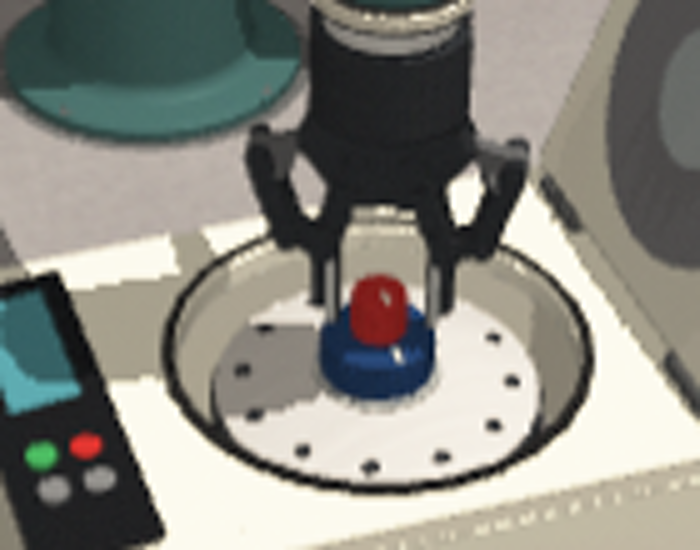

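The fingers straddle the red knob: tips at crop (325,300) and (440,305), red at (380,310). They're well centred and clear of the blue knob. Closing gently to feel the centring.

Request:
drive_tool(
  rows=[
    [0,0,0,0.0015,-0.0005,0.003,0.5],
    [0,0,0,0,0,0,0.4],
    [0,0,0,0,0,0,0.3],
    [0,0,0,0,0,0,0.25],
    [0,0,0,0,0,0,0.25],
    [0,0,0,0,0,0,0.25],
  ],
  force=20,
)

```text
time: 4.48
tool_pos: [0.5483, 0.0407, 0.1824]
tcp_rot: [-0.449, -3.109, 0.002]
wrist_force: [-3.0, -3.5, 4.0]
width: 0.314
grip_force: 20.0
```

```bash
cat > st.py <<'E'
from h import *
s=status.read_state()
for k in("time","q","tool_pos","tcp_rot","wrist_force","torque","width","grip_force"): print(k,np.round(s[k],4))
Rm=R.from_rotvec(s["tcp_rot"]).as_matrix();print("F tool",np.round(Rm.T@s["wrist_force"],2),"tau",np.round(Rm.T@s["torque"],4),"yaw deg",np.degrees(np.arctan2(Rm[1,1],Rm[0,1])))
E
python3 st.py
```

```text
time 4.4833
q [ 2.9400e-02  6.5200e-02  1.9265e+00 -9.0000e-04  1.1508e+00 -1.2542e+00]
tool_pos [0.5483 0.0407 0.1824]
tcp_rot [-4.4900e-01 -3.1086e+00  1.6000e-03]
wrist_force [-2.9821 -3.4525  3.9992]
torque [-0.5971  0.5149  0.0153]
width 0.3139
grip_force 19.9504
F tool [ 1.89 -4.16 -3.99] tau [ 0.7184  0.3249 -0.0153] yaw deg 73.56370968905031
```

Request:
drive_tool(
  rows=[
    [0,0,0,0.0005,-0.0007,-0.0007,0.25],
    [0,0,0,0,0,0,0.25],
    [0,0,0,0,0,0,0.25],
  ],
)

```text
time: 4.73
tool_pos: [0.5482, 0.0407, 0.1825]
tcp_rot: [0.449, 3.109, -0.0]
wrist_force: [1.0, -2.0, -2.4]
width: 0.317
grip_force: 20.4
```

```bash
python3 st.py|grep -v "^q"
```

```text
time 4.7333
tool_pos [0.5482 0.0407 0.1825]
tcp_rot [ 0.449  3.109 -0.   ]
wrist_force [ 0.9983 -1.978  -2.3774]
torque [-0.3193 -0.2276 -0.0341]
width 0.3171
grip_force 20.4034
F tool [-1.52 -1.61  2.38] tau [ 0.2419 -0.3087  0.034 ] yaw deg 73.56336244584494
```

Request:
drive_tool(
  rows=[
    [0,0,0,-0.0002,-0.0003,0.0003,0.2],
    [0,0,0,0,0,0,0.2],
    [0,0,1,0,0,0,0.2],
    [0,0,2,0,0,0,0.2],
    [0,0,2,0,0,0,0.2],
    [0,0,2,0,0,0,0.2],
  ],
  force=40,
)

```text
time: 5.23
tool_pos: [0.5483, 0.0407, 0.1826]
tcp_rot: [0.641, 3.075, 0.001]
wrist_force: [0.9, 0.2, -2.4]
width: 0.31
grip_force: 39.6
```

```bash
python3 st.py|grep -v "^q"
```

```text
time 5.2333
tool_pos [0.5483 0.0407 0.1826]
tcp_rot [6.4150e-01 3.0752e+00 7.0000e-04]
wrist_force [ 0.9397  0.2046 -2.4407]
torque [-0.2154 -0.178   0.0859]
width 0.3098
grip_force 39.6458
F tool [-0.78  0.56  2.44] tau [ 0.1262 -0.2492 -0.086 ] yaw deg 66.43533918936986
```

```bash
cat > st.py <<'E'
from h import *
L=[]
for i in range(5):
    s=status.read_state();Rm=R.from_rotvec(s["tcp_rot"]).as_matrix()
    L.append(np.r_[Rm.T@s["wrist_force"],Rm.T@s["torque"]]);
    if i<4: read_camera("scene")
L=np.array(L);m=L.mean(0)
print("t %.2f"%s["time"],"pos",np.round(s["tool_pos"],4),"yaw %.2f"%np.degrees(np.arctan2(Rm[1,1],Rm[0,1])),"F",np.round(m[:3],2),"tz %.4f sd %.4f"%(m[5],L[:,5].std()),"last %.3f"%L[-1,5],"w %.3f g %.1f q6 %.2f"%(s["width"],s["grip_force"],s["q"][5]))
E
python3 st.py
```

```text
t 5.43 pos [0.5482 0.0407 0.1825] yaw 66.59 F [-1.55  0.44  2.62] tz 0.0280 sd 0.0593 last 0.086 w 0.309 g 39.6 q6 -1.13
```

Request:
drive_tool(
  rows=[
    [0,0,1,0,0,0,0.2],
    [0,0,1,0,0,0,0.2],
    [0,0,1,0,0,0,0.2],
    [0,0,1,0,0,0,0.2],
    [0,0,1,0,0,0,0.2],
    [0,0,1,0,0,0,0.2],
    [0,0,1,0,0,0,0.2],
  ],
)

```text
time: 6.02
tool_pos: [0.5483, 0.0407, 0.1826]
tcp_rot: [0.827, 3.031, 0.001]
wrist_force: [3.4, 2.3, -3.7]
width: 0.308
grip_force: 39.6
```

```bash
python3 st.py
```

```text
t 6.22 pos [0.5482 0.0407 0.1826] yaw 59.55 F [-1.43  3.98  4.63] tz -0.0095 sd 0.0578 last 0.011 w 0.312 g 39.6 q6 -1.01
```

```bash
cat > st.py <<'E'
from h import *
T=[];F=[]
for i in range(2):
    s=status.read_state();Rm=R.from_rotvec(s["tcp_rot"]).as_matrix()
    F.append(Rm.T@s["wrist_force"]);T.append((Rm.T@s["torque"])[2])
    if i<1: read_camera("scene")
print("t %.2f"%s["time"],"pos",np.round(s["tool_pos"],4),"yaw %.2f"%np.degrees(np.arctan2(Rm[1,1],Rm[0,1])),"F",np.round(F,1).tolist(),"tz",np.round(T,3),"w %.3f g %.1f q6 %.2f"%(s["width"],s["grip_force"],s["q"][5]))
E
```

Request:
drive_tool(
  rows=[
    [0,0,1,0,0.0002,0.0002,0.2],
    [0,0,1,0,0.0002,0.0002,0.2],
    [0,0,1,0,0,0,0.2],
    [0,0,1,0,0,0,0.2],
    [0,0,1,0,0,0,0.2],
  ],
)

```text
time: 6.63
tool_pos: [0.5483, 0.0408, 0.1826]
tcp_rot: [0.958, 2.992, -0.0]
wrist_force: [1.7, 2.3, -0.9]
width: 0.313
grip_force: 39.8
```

```bash
python3 st.py
```

```text
t 6.68 pos [0.5483 0.0407 0.1826] yaw 54.42 F [[-0.1, 2.9, 0.9], [0.2, 2.6, 0.8]] tz [-0.116 -0.043] w 0.313 g 39.9 q6 -0.92
```

Request:
drive_tool(
  rows=[
    [0,0,1,0,0,0,0.2],
    [0,0,1,0,0,0,0.2],
    [0,0,1,0,0,0,0.2],
    [0,0,1,0,0,0,0.2],
  ],
)

```text
time: 7.02
tool_pos: [0.5483, 0.0407, 0.1825]
tcp_rot: [1.062, 2.957, -0.0]
wrist_force: [0.8, 2.5, 0.5]
width: 0.31
grip_force: 40.0
```

```bash
python3 st.py
```

```text
t 7.07 pos [0.5483 0.0408 0.1825] yaw 50.42 F [[1.0, 2.5, -0.5], [1.1, 1.7, -0.5]] tz [-0.049  0.004] w 0.313 g 40.1 q6 -0.85
```

Request:
drive_tool(
  rows=[
    [0,0,0.7,0,0.0002,0,0.2],
    [0,0,0.7,0,0,0,0.2],
    [0,0,0.7,0,0,0,0.2],
    [0,0,0.7,0,0,0,0.2],
    [0,0,0.7,0,0,0,0.2],
    [0,0,0.7,0,0,0,0.2],
  ],
)

```text
time: 7.57
tool_pos: [0.5484, 0.0408, 0.1825]
tcp_rot: [-1.169, -2.916, 0.0]
wrist_force: [-1.4, 1.3, 2.2]
width: 0.307
grip_force: 40.3
```

```bash
python3 st.py
```

```text
t 7.62 pos [0.5484 0.0408 0.1825] yaw 46.26 F [[1.9, -0.0, -2.2], [0.7, -1.1, -3.2]] tz [-0.052  0.02 ] w 0.310 g 40.4 q6 -0.78
```

Request:
drive_tool(
  rows=[
    [0,0,0.7,0,0,0,0.2],
    [0,0,0.7,0,0,0,0.2],
    [0,0,0.7,0,0,0,0.2],
    [0,0,0.7,0,0,0,0.2],
    [0,0,0.7,0,0,0,0.2],
    [0,0,0.7,0,0,0,0.2],
  ],
)

```text
time: 8.12
tool_pos: [0.5484, 0.0408, 0.1825]
tcp_rot: [1.275, 2.871, -0.0]
wrist_force: [-1.4, 0.9, 5.8]
width: 0.311
grip_force: 40.5
```

```bash
python3 st.py
```

```text
t 8.17 pos [0.5484 0.0408 0.1825] yaw 42.06 F [[1.6, -0.5, -5.8], [1.1, -1.8, -5.0]] tz [-0.073  0.02 ] w 0.311 g 40.5 q6 -0.70
```

Request:
drive_tool(
  rows=[
    [0,0,0.7,0,0,-0.0003,0.2],
    [0,0,0.7,0,0,-0.0003,0.2],
    [0,0,0.7,0,0,0,0.2],
    [0,0,0.7,0,0,0,0.2],
    [0,0,0.7,0,0,0,0.2],
    [0,0,0.7,0,0,0,0.2],
  ],
)

```text
time: 8.67
tool_pos: [0.5484, 0.0408, 0.1826]
tcp_rot: [-1.38, -2.822, 0.0]
wrist_force: [0.0, 0.2, -0.1]
width: 0.308
grip_force: 40.2
```

```bash
python3 st.py
```

```text
t 8.72 pos [0.5484 0.0409 0.1826] yaw 37.86 F [[0.2, 0.2, 0.1], [0.4, 0.4, -1.0]] tz [-0.079 -0.009] w 0.315 g 40.1 q6 -0.63
```

Request:
drive_tool(
  rows=[
    [0,0,0.7,0,0,0,0.2],
    [0,0,0.7,0,0,0,0.2],
    [0,0,0.7,0,0,0,0.2],
    [0,0,0.7,0,0,0,0.2],
    [0,0,0.7,0,0,0,0.2],
    [0,0,0.7,0,0,0,0.2],
  ],
)

```text
time: 9.22
tool_pos: [0.5484, 0.0409, 0.1826]
tcp_rot: [-1.482, -2.77, 0.0]
wrist_force: [0.8, -0.1, -2.6]
width: 0.311
grip_force: 39.9
```

```bash
python3 st.py
```

```text
t 9.27 pos [0.5484 0.0409 0.1826] yaw 33.66 F [[-0.6, 0.6, 2.6], [0.1, 1.2, 4.0]] tz [-0.04  -0.007] w 0.317 g 39.8 q6 -0.56
```

Request:
drive_tool(
  rows=[
    [0,0,0.7,0,0,0.0002,0.2],
    [0,0,0.7,0,0,0,0.2],
    [0,0,0.7,0,0,0,0.2],
    [0,0,0.7,0,0,0,0.2],
    [0,0,0.7,0,0,0,0.2],
    [0,0,0.7,0,0,0,0.2],
  ],
)

```text
time: 9.77
tool_pos: [0.5484, 0.0409, 0.1826]
tcp_rot: [-1.583, -2.714, 0.0]
wrist_force: [1.7, -0.3, -3.6]
width: 0.311
grip_force: 39.8
```

```bash
python3 st.py
```

```text
t 9.82 pos [0.5484 0.0409 0.1826] yaw 29.46 F [[-1.1, 1.3, 3.6], [-0.5, 1.0, 3.7]] tz [-0.091  0.018] w 0.308 g 39.8 q6 -0.49
```

Request:
drive_tool(
  rows=[
    [0,0,0.7,0,0,0,0.2],
    [0,0,0.7,0,0,0,0.2],
    [0,0,0.7,0,0,0,0.2],
    [0,0,0.7,0,0,0,0.2],
    [0,0,0.7,0,0,0,0.2],
    [0,0,0.7,0,0,0,0.2],
  ],
)

```text
time: 10.32
tool_pos: [0.5485, 0.0409, 0.1826]
tcp_rot: [1.681, 2.654, 0.0]
wrist_force: [2.1, 1.3, -4.7]
width: 0.309
grip_force: 39.7
```

```bash
python3 st.py
```

```text
t 10.37 pos [0.5485 0.0409 0.1826] yaw 25.27 F [[0.3, 2.5, 4.7], [-1.1, 2.9, 3.8]] tz [-0.082  0.037] w 0.312 g 39.7 q6 -0.41
```

Request:
drive_tool(
  rows=[
    [0,0,0.7,0,0.0003,0.0004,0.2],
    [0,0,0.7,0,0,0,0.2],
    [0,0,0.7,0,0,0,0.2],
    [0,0,0.7,0,0,0,0.2],
    [0,0,0.7,0,0,0,0.2],
    [0,0,0.7,0,0,0,0.2],
  ],
)

```text
time: 10.87
tool_pos: [0.5485, 0.0409, 0.1825]
tcp_rot: [-1.777, -2.59, 0.001]
wrist_force: [-1.2, -0.3, 0.4]
width: 0.313
grip_force: 40.2
```

```bash
python3 st.py
```

```text
t 10.92 pos [0.5485 0.0409 0.1825] yaw 21.07 F [[0.1, -1.3, -0.4], [0.7, -2.3, -0.9]] tz [-0.108 -0.062] w 0.312 g 40.2 q6 -0.34
```

Request:
drive_tool(
  rows=[
    [0,0,0.7,0,0,0,0.2],
    [0,0,0.7,0,0,0,0.2],
    [0,0,0.7,0,0,0,0.2],
    [0,0,0.7,0,0,0,0.2],
    [0,0,0.7,0,0,0,0.2],
    [0,0,0.7,0,0,0,0.2],
  ],
)

```text
time: 11.42
tool_pos: [0.5486, 0.041, 0.1825]
tcp_rot: [-1.871, -2.524, 0.0]
wrist_force: [-3.3, -2.4, 4.5]
width: 0.313
grip_force: 40.5
```

```bash
python3 st.py
```

```text
t 11.47 pos [0.5486 0.0409 0.1825] yaw 16.87 F [[-1.4, -3.9, -4.5], [1.1, -4.4, -4.4]] tz [-0.229 -0.069] w 0.307 g 40.5 q6 -0.27
```

```bash
python3 st.py; python3 st.py; python3 st.py
```

```text
t 11.52 pos [0.5486 0.041  0.1825] yaw 16.93 F [[1.1, -4.4, -4.4], [-0.3, -4.6, -5.1]] tz [-0.069 -0.016] w 0.308 g 40.5 q6 -0.27
t 11.57 pos [0.5486 0.0409 0.1825] yaw 16.95 F [[-0.3, -4.6, -5.1], [-0.1, -5.1, -4.7]] tz [-0.016 -0.089] w 0.309 g 40.5 q6 -0.27
t 11.62 pos [0.5486 0.0409 0.1825] yaw 16.96 F [[-0.1, -5.1, -4.7], [-0.0, -5.4, -5.1]] tz [-0.089 -0.076] w 0.307 g 40.6 q6 -0.27
```

Request:
drive_tool(
  rows=[
    [0,0,0,0,-0.0006,-0.0005,0.2],
    [0,0,0.4,0,0,0,0.2],
    [0,0,0.4,0,0,0,0.2],
  ],
)

```text
time: 11.87
tool_pos: [0.5486, 0.0409, 0.1826]
tcp_rot: [1.887, 2.511, 0.001]
wrist_force: [-0.1, -0.6, -0.4]
width: 0.306
grip_force: 40.1
```

```bash
python3 st.py; python3 st.py; python3 st.py
```

```text
t 11.92 pos [0.5485 0.0409 0.1825] yaw 16.11 F [[-0.6, -0.3, 0.4], [-0.5, -0.4, 0.6]] tz [-0.136 -0.063] w 0.313 g 40.1 q6 -0.25
t 11.97 pos [0.5486 0.0409 0.1825] yaw 16.15 F [[-0.5, -0.4, 0.6], [-1.3, 0.6, -0.0]] tz [-0.063 -0.094] w 0.312 g 40.0 q6 -0.25
t 12.02 pos [0.5485 0.0409 0.1825] yaw 16.16 F [[-1.3, 0.6, -0.0], [-0.8, 0.1, 0.7]] tz [-0.094 -0.053] w 0.310 g 40.0 q6 -0.25
```

Request:
drive_tool(
  rows=[
    [0,0,0.4,0,0,0,0.2],
  ],
)

```text
time: 12.1
tool_pos: [0.5486, 0.0409, 0.1826]
tcp_rot: [1.896, 2.505, 0.001]
wrist_force: [-0.1, -0.7, -1.4]
width: 0.311
grip_force: 40.0
```

```bash
python3 st.py
```

```text
t 12.15 pos [0.5485 0.0409 0.1825] yaw 15.72 F [[-0.6, -0.3, 1.4], [-0.3, 1.2, 1.6]] tz [-0.172 -0.077] w 0.309 g 39.9 q6 -0.25
```

Request:
drive_tool(
  rows=[
    [0,0,0.4,0,0,0,0.2],
  ],
)

```text
time: 12.23
tool_pos: [0.5485, 0.0409, 0.1826]
tcp_rot: [1.904, 2.498, 0.001]
wrist_force: [0.9, -0.2, -2.8]
width: 0.308
grip_force: 39.9
```

```bash
python3 st.py;python3 st.py;python3 st.py;python3 st.py
```

```text
t 12.28 pos [0.5485 0.0409 0.1826] yaw 15.32 F [[-0.4, 0.8, 2.8], [-0.8, 2.0, 2.7]] tz [-0.133 -0.156] w 0.309 g 39.8 q6 -0.24
t 12.33 pos [0.5485 0.0409 0.1826] yaw 15.35 F [[-0.8, 2.0, 2.7], [-1.6, 1.5, 3.2]] tz [-0.156 -0.103] w 0.314 g 39.8 q6 -0.24
t 12.38 pos [0.5485 0.0409 0.1826] yaw 15.36 F [[-1.6, 1.5, 3.2], [-1.3, 2.8, 3.9]] tz [-0.103 -0.085] w 0.314 g 39.8 q6 -0.24
t 12.43 pos [0.5485 0.0409 0.1826] yaw 15.36 F [[-1.3, 2.8, 3.9], [-1.2, 2.7, 3.9]] tz [-0.085 -0.064] w 0.312 g 39.8 q6 -0.24
```

Request:
drive_tool(
  rows=[
    [0,0,0.5,0,0.0003,0.0003,0.2],
    [0,0,0,0,0,0,0.2],
    [0,0,0,0,0,0,0.5],
    [0,0,0,0,0,0,1],
    [0,0,0,0,0,0,1],
    [0,0,0,0,0,0,1],
    [0,0,0,0,0,0,1],
  ],
)

```text
time: 13.02
tool_pos: [0.5484, 0.041, 0.1826]
tcp_rot: [-1.915, -2.49, 0.0]
wrist_force: [-0.4, -0.2, 1.0]
width: 0.989
grip_force: 0.0
```

```bash
python3 st.py
python3 - <<'E'
from h import *
p=read_camera("scene");c=p["color"][170:250,280:370,::-1];cv2.imwrite("pics/e.png",cv2.resize(c,None,fx=7,fy=7,interpolation=cv2.INTER_CUBIC))
E
```

```text
t 13.07 pos [0.5484 0.0409 0.1826] yaw 14.87 F [[-0.1, -0.5, -1.0], [0.1, 0.5, 0.6]] tz [-0.004  0.004] w 0.997 g 0.0 q6 -0.23
```

View pics/e.png

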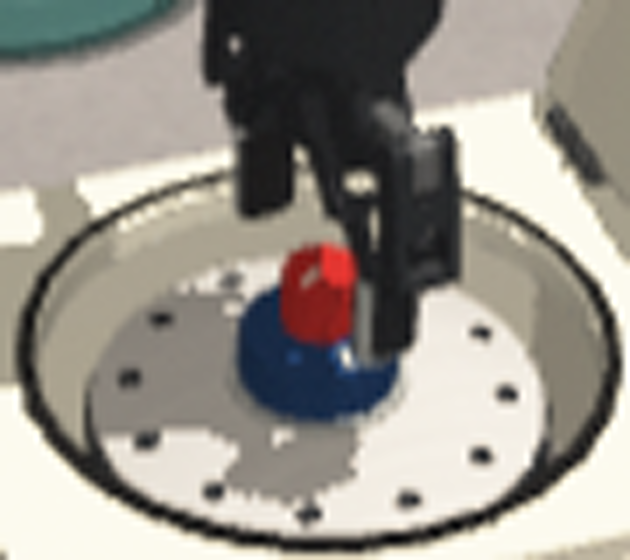

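The red stroke has turned clockwise and now sits at crop (310,272). The blue stroke is still at (345,352), and the fingers are open around the knobs. Next: down to the blue knob and close gently.

Request:
drive_tool(
  rows=[
    [0,0,0,0,0,0.01,1],
    [0,0,0,0,0,0.01,1],
    [0,0,0,0,0,0.01,1],
    [0,0,0,0,0,0.001,1],
    [0,0,0,0,0,0,0.85],
    [0,0,0,0,0,0,0.75],
    [0,0,0,0,0,0,0.6],
    [0,0,0,0,0,0,0.6],
  ],
  force=20,
)

```text
time: 13.78
tool_pos: [0.5486, 0.0409, 0.1517]
tcp_rot: [1.915, 2.49, 0.0]
wrist_force: [-0.1, 0.6, -1.3]
width: 0.668
grip_force: 22.6
```

```bash
python3 st.py
```

```text
t 13.83 pos [0.5486 0.0409 0.1517] yaw 14.87 F [[0.6, 0.1, 1.3], [0.5, 0.1, 0.3]] tz [-0.011  0.037] w 0.667 g 22.6 q6 -0.23
```

Request:
drive_tool(
  rows=[
    [0,0,0,0,0,0,0.55],
    [0,0,0.7,0,0,0,0.55],
    [0,0,0.7,0,0,0,0.55],
    [0,0,0.7,0,0,0,0.55],
    [0,0,0.7,0,0,0,0.55],
    [0,0,0.7,0,0,0,0.55],
    [0,0,0.7,0,0,0,0.55],
  ],
  force=40,
)

```text
time: 14.42
tool_pos: [0.5486, 0.0409, 0.1518]
tcp_rot: [2.007, 2.417, 0.0]
wrist_force: [0.2, -0.4, 2.7]
width: 0.662
grip_force: 43.0
```

```bash
python3 st.py
```

```text
t 14.47 pos [0.5486 0.0409 0.1518] yaw 10.57 F [[-0.4, 0.2, -2.7], [-0.6, -0.5, -2.9]] tz [-0.07   0.006] w 0.663 g 43.2 q6 -0.16
```

Request:
drive_tool(
  rows=[
    [0,0,0.7,0,0,0,0.55],
    [0,0,0.7,0,0,0,0.55],
    [0,0,0.7,0,0,0,0.55],
    [0,0,0.7,0,0,0,0.55],
    [0,0,0.7,0,0,0,0.55],
    [0,0,0.7,0,0,0,0.55],
  ],
)

```text
time: 14.97
tool_pos: [0.5487, 0.0409, 0.1518]
tcp_rot: [2.094, 2.342, 0.001]
wrist_force: [-0.5, -0.1, 4.7]
width: 0.666
grip_force: 43.2
```

```bash
python3 st.py
```

```text
t 15.02 pos [0.5487 0.0409 0.1518] yaw 6.36 F [[-0.0, -0.5, -4.7], [0.1, -2.0, -5.4]] tz [-0.13   0.088] w 0.668 g 43.4 q6 -0.08
```

Request:
drive_tool(
  rows=[
    [0,0,0.7,0,-0.0001,-0.0004,0.55],
    [0,0,0.7,0,0,0,0.55],
    [0,0,0.7,0,0,0,0.55],
    [0,0,0.7,0,0,0,0.55],
    [0,0,0.7,0,0,0,0.55],
    [0,0,0.7,0,0,0,0.55],
  ],
)

```text
time: 15.52
tool_pos: [0.5487, 0.0409, 0.1519]
tcp_rot: [2.178, 2.263, 0.001]
wrist_force: [1.1, 0.8, 1.4]
width: 0.669
grip_force: 43.2
```

```bash
python3 st.py
```

```text
t 15.57 pos [0.5487 0.0409 0.1519] yaw 2.16 F [[0.8, 1.1, -1.4], [1.3, 1.6, -1.3]] tz [-0.119  0.014] w 0.663 g 43.1 q6 -0.01
```

Request:
drive_tool(
  rows=[
    [0,0,0.7,0,0,0,0.55],
    [0,0,0.7,0,0,0,0.55],
    [0,0,0.7,0,0,0,0.55],
    [0,0,0.7,0,0,0,0.55],
    [0,0,0.7,0,0,0,0.55],
    [0,0,0.7,0,0,0,0.55],
  ],
)

```text
time: 16.07
tool_pos: [0.5487, 0.0409, 0.1519]
tcp_rot: [2.26, 2.182, 0.001]
wrist_force: [4.5, 0.1, 0.6]
width: 0.666
grip_force: 43.1
```

```bash
python3 st.py
```

```text
t 16.12 pos [0.5487 0.0409 0.1519] yaw -2.04 F [[0.3, 4.5, -0.6], [0.9, 3.9, 0.5]] tz [-0.185  0.035] w 0.664 g 43.0 q6 0.06
```

Request:
drive_tool(
  rows=[
    [0,0,0.7,0,0.0005,0,0.55],
    [0,0,0.7,0,0,0,0.55],
    [0,0,0.7,0,0,0,0.55],
    [0,0,0.7,0,0,0,0.55],
  ],
)

```text
time: 16.45
tool_pos: [0.5487, 0.0409, 0.1518]
tcp_rot: [-2.312, -2.126, 0.0]
wrist_force: [2.3, 0.0, 0.9]
width: 0.664
grip_force: 43.1
```

```bash
python3 st.py
```

```text
t 16.50 pos [0.5487 0.0409 0.1519] yaw -4.83 F [[0.2, 2.2, -0.9], [1.8, 2.5, -0.4]] tz [-0.131  0.023] w 0.663 g 43.1 q6 0.11
```

Request:
drive_tool(
  rows=[
    [0,0,0.7,0,0,0,0.55],
    [0,0,0.7,0,0,0,0.55],
    [0,0,0.7,0,0,0,0.55],
    [0,0,0.7,0,0,0,0.55],
  ],
)

```text
time: 16.83
tool_pos: [0.5487, 0.0409, 0.1519]
tcp_rot: [-2.364, -2.069, 0.0]
wrist_force: [2.6, 1.4, 0.2]
width: 0.666
grip_force: 43.1
```

```bash
python3 st.py
```

```text
t 16.88 pos [0.5487 0.0409 0.1519] yaw -7.64 F [[1.8, 2.3, -0.2], [0.3, 2.6, -0.3]] tz [-0.112  0.073] w 0.662 g 43.1 q6 0.16
```

Request:
drive_tool(
  rows=[
    [0,0,0.7,0,0.0003,0,0.55],
    [0,0,0.7,0,0,0,0.55],
    [0,0,0.7,0,0,0,0.55],
    [0,0,0.7,0,0,0,0.55],
    [0,0,0.7,0,0,0,0.55],
    [0,0,0.7,0,0,0,0.55],
  ],
)

```text
time: 17.38
tool_pos: [0.5488, 0.0409, 0.1518]
tcp_rot: [-2.438, -1.981, 0.001]
wrist_force: [-1.0, 2.1, 3.2]
width: 0.666
grip_force: 43.2
```

```bash
python3 st.py
```

```text
t 17.43 pos [0.5488 0.0409 0.1518] yaw -11.84 F [[1.9, -1.5, -3.2], [1.8, -0.9, -2.6]] tz [-0.094 -0.025] w 0.665 g 43.3 q6 0.24
```

Request:
drive_tool(
  rows=[
    [0,0,0.7,0,0,0,0.55],
    [0,0,0.7,0,0,0,0.55],
    [0,0,0.7,0,0,0,0.55],
    [0,0,0.7,0,0,0,0.55],
  ],
)

```text
time: 17.77
tool_pos: [0.5488, 0.0409, 0.1518]
tcp_rot: [-2.485, -1.921, 0.001]
wrist_force: [-2.2, 1.3, 3.2]
width: 0.66
grip_force: 43.3
```

```bash
python3 st.py
```

```text
t 17.82 pos [0.5488 0.0409 0.1518] yaw -14.63 F [[0.7, -2.4, -3.2], [0.9, -2.7, -3.1]] tz [-0.121  0.097] w 0.665 g 43.3 q6 0.28
```

Request:
drive_tool(
  rows=[
    [0,0,0.7,0,-0.0002,-0.0003,0.55],
    [0,0,0.7,0,0,0,0.55],
    [0,0,0.7,0,0,0,0.55],
    [0,0,0.7,0,0,0,0.55],
    [0,0,0.7,0,0,0,0.55],
    [0,0,0.7,0,0,0,0.55],
  ],
)

```text
time: 18.32
tool_pos: [0.5488, 0.0409, 0.1519]
tcp_rot: [-2.554, -1.829, 0.0]
wrist_force: [1.2, 1.4, -0.6]
width: 0.662
grip_force: 43.1
```

```bash
python3 st.py
```

```text
t 18.37 pos [0.5489 0.0409 0.1519] yaw -18.83 F [[1.7, 0.7, 0.6], [1.7, 0.8, 1.2]] tz [-0.122  0.033] w 0.663 g 42.9 q6 0.36
```

Request:
drive_tool(
  rows=[
    [0,0,0.7,0,0,0,0.55],
    [0,0,0.7,0,0,0,0.55],
    [0,0,0.7,0,0,0,0.55],
    [0,0,0.7,0,0,0,0.55],
  ],
)

```text
time: 18.7
tool_pos: [0.5488, 0.0409, 0.1519]
tcp_rot: [-2.598, -1.766, 0.0]
wrist_force: [1.0, 1.4, -3.3]
width: 0.662
grip_force: 43.0
```

```bash
python3 st.py
```

```text
t 18.75 pos [0.5489 0.0409 0.1519] yaw -21.64 F [[1.6, 0.4, 3.3], [2.2, 1.2, 2.5]] tz [-0.122  0.074] w 0.661 g 43.0 q6 0.41
```

Request:
drive_tool(
  rows=[
    [0,0,0.7,0,0,0.0002,0.55],
    [0,0,0.7,0,0,0,0.55],
    [0,0,0.7,0,0,0,0.55],
    [0,0,0.7,0,0,0,0.55],
    [0,0,0.7,0,0,0,0.55],
    [0,0,0.7,0,0,0,0.55],
  ],
)

```text
time: 19.25
tool_pos: [0.5489, 0.0409, 0.1519]
tcp_rot: [2.661, 1.669, -0.0]
wrist_force: [0.7, 0.8, -3.2]
width: 0.666
grip_force: 43.0
```

```bash
python3 st.py
```

```text
t 19.30 pos [0.5489 0.0409 0.1519] yaw -25.83 F [[1.0, 0.2, 3.2], [0.7, 0.3, 2.9]] tz [-0.124  0.031] w 0.661 g 43.0 q6 0.48
```

Request:
drive_tool(
  rows=[
    [0,0,0.7,0,0,0,0.55],
    [0,0,0.7,0,0,0,0.55],
    [0,0,0.7,0,0,0,0.55],
    [0,0,0.7,0,0,0,0.55],
  ],
)

```text
time: 19.63
tool_pos: [0.5489, 0.0409, 0.1519]
tcp_rot: [2.701, 1.604, -0.0]
wrist_force: [0.5, 0.9, -3.5]
width: 0.664
grip_force: 43.1
```

```bash
python3 st.py
```

```text
t 19.68 pos [0.5489 0.0409 0.1519] yaw -28.64 F [[1.1, -0.0, 3.5], [1.7, 0.1, 3.3]] tz [-0.179  0.036] w 0.662 g 43.1 q6 0.53
```

Request:
drive_tool(
  rows=[
    [0,0,0.7,0,0,0.0003,0.55],
    [0,0,0.7,0,0,0,0.55],
    [0,0,0.7,0,0,0,0.55],
  ],
)

```text
time: 19.93
tool_pos: [0.5489, 0.0409, 0.1519]
tcp_rot: [2.73, 1.554, 0.0]
wrist_force: [1.1, 1.1, -1.5]
width: 0.667
grip_force: 43.2
```

```bash
python3 st.py
```

```text
t 19.98 pos [0.5489 0.0408 0.1519] yaw -30.74 F [[1.5, 0.4, 1.5], [1.1, 0.1, 0.6]] tz [-0.134  0.063] w 0.667 g 43.3 q6 0.57
```

Request:
drive_tool(
  rows=[
    [0,0,0.7,0,0,0,0.55],
    [0,0,0.7,0,0,0,0.55],
    [0,0,0.7,0,0,0,0.55],
  ],
)

```text
time: 20.23
tool_pos: [0.549, 0.0409, 0.1519]
tcp_rot: [2.758, 1.504, -0.0]
wrist_force: [-0.3, 0.8, -0.4]
width: 0.663
grip_force: 43.3
```

```bash
python3 st.py
```

```text
t 20.28 pos [0.549  0.0409 0.1519] yaw -32.83 F [[0.5, -0.7, 0.4], [-1.3, -0.8, 0.5]] tz [-0.137  0.056] w 0.666 g 43.4 q6 0.60
```

Still free (47.7° so far); continuing.

Request:
drive_tool(
  rows=[
    [0,0,0.7,0,0,0,0.55],
    [0,0,0.7,0,0,0,0.55],
    [0,0,0.7,0,0,0,0.55],
    [0,0,0.7,0,0,0,0.55],
    [0,0,0.7,0,0,0,0.55],
  ],
)

```text
time: 20.7
tool_pos: [0.549, 0.0408, 0.1519]
tcp_rot: [2.803, 1.419, 0.0]
wrist_force: [-1.3, -0.1, 1.5]
width: 0.665
grip_force: 43.4
```

```bash
python3 st.py
```

```text
t 20.75 pos [0.549  0.0409 0.1519] yaw -36.34 F [[-0.9, -1.0, -1.5], [-1.0, -1.2, -1.8]] tz [-0.1    0.049] w 0.664 g 43.5 q6 0.66
```

Request:
drive_tool(
  rows=[
    [0,0,0.7,0,0,0,0.55],
    [0,0,0.7,0,0,0,0.55],
    [0,0,0.7,0,0,0,0.55],
    [0,0,0.7,0,0,0,0.55],
  ],
)

```text
time: 21.08
tool_pos: [0.549, 0.0408, 0.1518]
tcp_rot: [2.837, 1.35, 0.0]
wrist_force: [-1.7, -0.2, 2.4]
width: 0.663
grip_force: 43.5
```

```bash
python3 st.py
```

```text
t 21.13 pos [0.549  0.0408 0.1519] yaw -39.14 F [[-1.2, -1.2, -2.4], [-1.1, -0.6, -1.8]] tz [-0.161  0.059] w 0.658 g 43.6 q6 0.71
```

Request:
drive_tool(
  rows=[
    [0,0,0.7,0,0,-0.0002,0.55],
    [0,0,0.7,0,0,0,0.55],
    [0,0,0.7,0,0,0,0.55],
    [0,0,0.7,0,0,0,0.55],
  ],
)

```text
time: 21.47
tool_pos: [0.549, 0.0409, 0.1518]
tcp_rot: [2.869, 1.28, 0.0]
wrist_force: [-1.5, 0.1, 1.5]
width: 0.662
grip_force: 43.6
```

```bash
python3 st.py
```

```text
t 21.52 pos [0.549  0.0408 0.1519] yaw -41.94 F [[-0.9, -1.1, -1.5], [-1.6, -0.0, -2.3]] tz [-0.093  0.068] w 0.664 g 43.5 q6 0.76
```

Request:
drive_tool(
  rows=[
    [0,0,0.7,0,0,0,0.55],
    [0,0,0.7,0,0,0,0.55],
    [0,0,0.7,0,0,0,0.55],
  ],
)

```text
time: 21.77
tool_pos: [0.549, 0.0408, 0.1519]
tcp_rot: [2.892, 1.227, 0.0]
wrist_force: [-0.2, 0.0, 1.0]
width: 0.662
grip_force: 43.5
```

```bash
python3 st.py
```

```text
t 21.82 pos [0.549  0.0408 0.1519] yaw -44.04 F [[-0.1, -0.1, -1.0], [-0.0, -0.5, -0.8]] tz [-0.037  0.042] w 0.667 g 43.5 q6 0.80
```

Request:
drive_tool(
  rows=[
    [0,0,0.7,0,0,0,0.55],
    [0,0,0.7,0,0,0,0.55],
    [0,0,0.7,0,0,0,0.55],
    [0,0,0.7,0,0,0,0.55],
  ],
)

```text
time: 22.15
tool_pos: [0.549, 0.0408, 0.1519]
tcp_rot: [2.921, 1.156, 0.0]
wrist_force: [0.2, -1.0, 1.3]
width: 0.663
grip_force: 43.5
```

```bash
python3 st.py; python3 - <<'E'
from h import *
p=read_camera("scene");c=p["color"][170:250,280:370,::-1];cv2.imwrite("pics/f.png",cv2.resize(c,None,fx=7,fy=7,interpolation=cv2.INTER_CUBIC))
E
```

```text
t 22.20 pos [0.549  0.0408 0.1519] yaw -46.84 F [[-0.6, 0.9, -1.3], [-0.0, 0.8, -0.7]] tz [-0.111  0.019] w 0.662 g 43.5 q6 0.85
```

View pics/f.png

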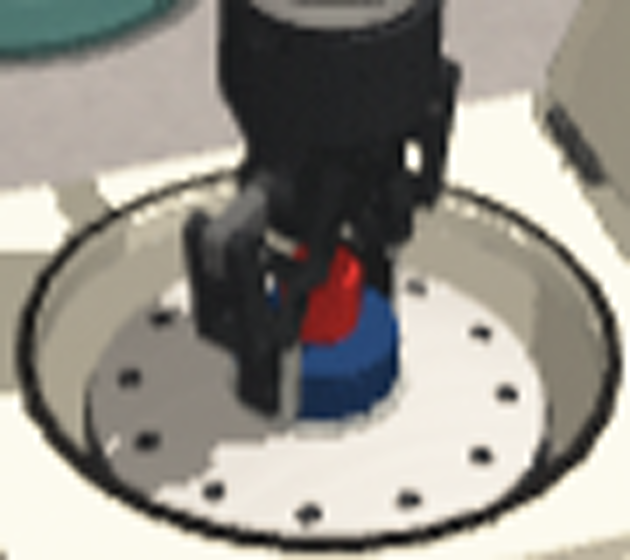

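The blue stroke has moved from (345,352) to behind the left finger at about (285,380), so the knob is turning with the grip.

Request:
drive_tool(
  rows=[
    [0,0,0.7,0,0,0,0.55],
    [0,0,0.7,0,0,0,0.55],
    [0,0,0.7,0,0,0,0.55],
  ],
)

```text
time: 22.5
tool_pos: [0.5491, 0.0408, 0.1519]
tcp_rot: [2.941, 1.103, 0.0]
wrist_force: [0.7, -1.0, 0.5]
width: 0.667
grip_force: 43.4
```

```bash
python3 st.py
```

```text
t 22.55 pos [0.549  0.0408 0.1518] yaw -48.93 F [[-0.1, 1.2, -0.5], [-0.7, 2.1, 0.6]] tz [-0.185  0.036] w 0.662 g 43.4 q6 0.88
```

Request:
drive_tool(
  rows=[
    [0,0,0.7,0,0,0,0.55],
    [0,0,0.7,0,0,0,0.55],
    [0,0,0.7,0,0,0,0.55],
  ],
)

```text
time: 22.8
tool_pos: [0.5491, 0.0408, 0.1519]
tcp_rot: [2.961, 1.049, 0.0]
wrist_force: [1.0, -1.0, -1.0]
width: 0.667
grip_force: 43.4
```

```bash
python3 st.py
```

```text
t 22.85 pos [0.549  0.0408 0.1519] yaw -51.03 F [[0.2, 1.4, 1.0], [-0.5, 2.6, -0.5]] tz [-0.109 -0.01 ] w 0.664 g 43.4 q6 0.92
```

Request:
drive_tool(
  rows=[
    [0,0,0.7,0,0.0002,0,0.55],
    [0,0,0.7,0,0,0,0.55],
    [0,0,0.7,0,0,0,0.55],
  ],
)

```text
time: 23.1
tool_pos: [0.5491, 0.0408, 0.1519]
tcp_rot: [-2.98, -0.994, -0.0]
wrist_force: [0.8, -1.8, 0.6]
width: 0.661
grip_force: 43.4
```

```bash
python3 st.py
```

```text
t 23.15 pos [0.5491 0.0408 0.1519] yaw -53.13 F [[-0.4, 1.9, -0.6], [0.6, 1.8, 0.1]] tz [-0.127 -0.032] w 0.663 g 43.4 q6 0.96
```

Request:
drive_tool(
  rows=[
    [0,0,0.7,0,0,0,0.55],
    [0,0,0.7,0,0,0,0.55],
    [0,0,0.7,0,0,0,0.55],
  ],
)

```text
time: 23.4
tool_pos: [0.5491, 0.0408, 0.1519]
tcp_rot: [2.998, 0.94, 0.0]
wrist_force: [0.5, -0.9, -0.1]
width: 0.66
grip_force: 43.4
```

```bash
python3 st.py;python3 st.py;python3 st.py
```

```text
t 23.45 pos [0.5491 0.0408 0.1519] yaw -55.23 F [[-0.2, 1.0, 0.1], [-0.7, 2.2, 0.5]] tz [-0.239 -0.048] w 0.666 g 43.4 q6 0.99
t 23.50 pos [0.5491 0.0408 0.1519] yaw -55.18 F [[-0.7, 2.2, 0.5], [0.3, 1.7, -0.3]] tz [-0.048 -0.013] w 0.662 g 43.4 q6 0.99
t 23.55 pos [0.5491 0.0408 0.1518] yaw -55.16 F [[0.3, 1.7, -0.3], [0.4, 1.5, 0.9]] tz [-0.013 -0.028] w 0.665 g 43.4 q6 0.99
```

Request:
drive_tool(
  rows=[
    [0,0,0.7,0,0.0001,0,0.55],
    [0,0,0.7,0,0,0,0.55],
  ],
)

```text
time: 23.72
tool_pos: [0.5491, 0.0408, 0.1519]
tcp_rot: [-3.009, -0.903, 0.0]
wrist_force: [1.6, -0.3, -0.1]
width: 0.661
grip_force: 43.4
```

```bash
python3 st.py; python3 st.py
```

```text
t 23.77 pos [0.5491 0.0408 0.1519] yaw -56.62 F [[1.2, 1.1, 0.1], [1.3, 0.7, 0.1]] tz [-0.319 -0.129] w 0.670 g 43.4 q6 1.02
t 23.82 pos [0.5491 0.0407 0.1519] yaw -56.57 F [[1.3, 0.7, 0.1], [0.7, -0.1, -0.0]] tz [-0.129 -0.022] w 0.662 g 43.4 q6 1.02
```

Request:
drive_tool(
  rows=[
    [0,0,0.5,0,0,0,0.55],
    [0,0,0.5,0,0,0,0.55],
  ],
)

```text
time: 23.98
tool_pos: [0.5491, 0.0407, 0.1519]
tcp_rot: [-3.017, -0.877, 0.0]
wrist_force: [1.1, -1.1, 0.5]
width: 0.665
grip_force: 43.4
```

```bash
python3 st.py;python3 st.py;python3 st.py
```

```text
t 24.03 pos [0.5491 0.0408 0.1519] yaw -57.59 F [[0.3, 1.5, -0.5], [0.3, 0.6, -0.2]] tz [-0.316 -0.183] w 0.668 g 43.4 q6 1.03
t 24.08 pos [0.5491 0.0408 0.1519] yaw -57.56 F [[0.3, 0.6, -0.2], [-0.2, 0.7, 0.1]] tz [-0.183 -0.064] w 0.663 g 43.4 q6 1.03
t 24.13 pos [0.5491 0.0407 0.1519] yaw -57.55 F [[-0.2, 0.7, 0.1], [-0.1, 0.7, -0.2]] tz [-0.064 -0.055] w 0.663 g 43.4 q6 1.03
```

Request:
drive_tool(
  rows=[
    [0,0,0,0,0,0,0.8],
    [0,0,0,0,0,0,1],
    [0,0,0,0,0,0,1],
    [0,0,0,0,0,-0.01,1],
    [0,0,0,0,0,-0.03,1],
    [0,0,0,0,0,-0.035,1],
    [0,0,0,0,0,-0.035,1],
    [0,0,0,0,0,-0.02,1],
  ],
)

```text
time: 24.8
tool_pos: [0.5507, 0.0408, 0.2874]
tcp_rot: [3.015, 0.878, 0.009]
wrist_force: [1.4, 0.3, 0.2]
width: 1.002
grip_force: 0.0
```

Request:
drive_tool(
  rows=[
    [0,0,0,0,0,0,1],
    [0,0,0,0,0,0,1],
    [0,0,0,0,0,0,1],
    [0,0,0,0,0,0,1],
  ],
)

```text
time: 25.13
tool_pos: [0.548, 0.0407, 0.2802]
tcp_rot: [-3.016, -0.878, 0.005]
wrist_force: [-1.0, -0.7, -0.7]
width: 0.999
grip_force: 0.0
```

```bash
python3 st.py; python3 - <<'E'
from h import *
p=read_camera("scene");c=p["color"][140:250,250:390,::-1];cv2.imwrite("pics/g.png",cv2.resize(c,None,fx=5,fy=5,interpolation=cv2.INTER_CUBIC))
E
```

```text
t 25.18 pos [0.548  0.0407 0.2799] yaw -57.53 F [[-1.2, 0.0, 0.8], [-0.1, 0.1, -0.7]] tz [-0.007  0.006] w 1.000 g 0.0 q6 1.03
```

View pics/g.png

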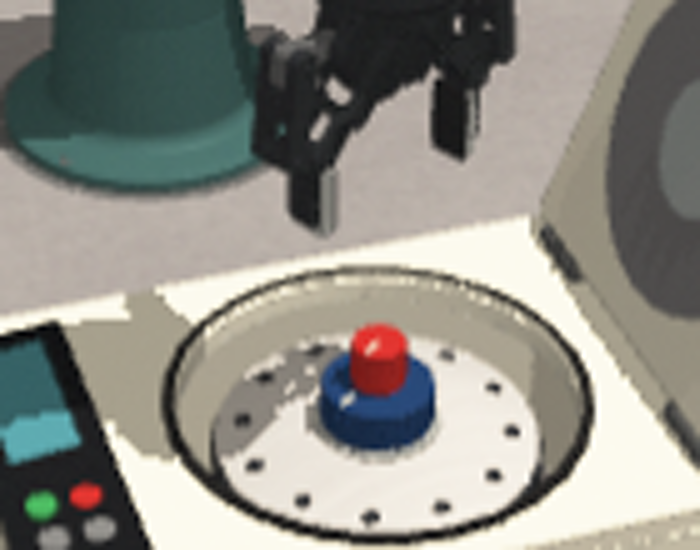

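The gripper is open and clear above. The red stroke is at (372,345) and the blue stroke at (347,397), both turned clockwise by the expected amount. Handing in.

```bash
python3 -c "
from workcell import workorder
print(workorder.finish_job())"
```

```text
the job is handed in; nothing more can be done
None
```

I turned both knobs clockwise until snug by feel, let go and handed the job in at about 25 s: red about 58° (roughly 0.10–0.15 N m above its drag), blue about 73° (roughly 0.16–0.19 N m above). These come from noisy wrist readings, and the hand-in returned no verdict.

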